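# Hang the blue drill template on its two-post stand

## Robot

A 7-joint arm with a two-finger parallel gripper is mounted at the origin on the work surface. World frame = base frame: x ahead of the robot, y to its left, z up, the work surface at z = 0. Lengths are in m, angles in rad, forces in N, time in s.
With the tool pointing down it reaches from about 0.425 to 0.975 m from the base axis. Payload 16.7 kg.
Tool frame: the origin (TCP) lies on the centre line of the jaws, within the pads' length; the fingertips stand 22 mm ahead of it and the grasp point (between the pads) lies 3 mm ahead of it; z points along the fingers, y is the line along which they close (so a half turn about z gives the same grasp; the last joint's range is limited). The gripper opens to 85 mm and grips with 20 to 120 N. Pads are 22 mm wide; open, the fingers measure 114 mm over their backs; the gripper's body (76 mm by 85 mm) begins 54 mm behind the grasp point. The pads swing forward as they close: fully open they stand 13 mm farther back than shut.
Start: joints at [1.087, 0.426, 0.074, 1.606, -0.034, 1.111, -0.067], TCP at [0.221, -0.638, 0.253] pointing down, gripper open.
Joint ranges: [-2.85, 2.85], [-0.5, 2.14], [-1.23, 1.37], [0.21, 2.46], [-1.02, 4.16], [0.16, 2.05], [-2.73, 2.73]. Speed limits (rad/s): [1.89, 1.89, 2.39, 2.39, 3.01, 3.01, 3.01].

## Interface

Orientations are given as a unit quaternion [x, y, z, w].
In Python, from cell import r, imaging, ticket, spotter gives the robot as it stands.
- The arm moves only by the tool play_rows, never from a script. Its argument "commands" is a list of rows, each a list of 7 numbers: the shift along the tool's x, y, z in m, then the turn, a rotation vector about the tool's x, y, z in degrees, then the opening, from -1 (shut) to 1 (fully open). In form: [[tx, ty, tz, rx, ry, rz, claw], ...]. A call has exactly 10 rows; each row shifts and turns the commanded pose from where the row before left it, along the tool's axes as they then stand; what a row does not reach is not made up. A row lasts 1/10 s, in which the tool goes at most 50 mm and 8.59 degrees, less where a joint would pass 70% of its speed; a pose out of reach is approached as far as the arm can. A call is refused whole if a number of a shift passes 0.05 or a number of a turn 8.59, either way. A call with a gripper value outside its range is refused whole. The fingers move at their own pace and stop on an object; the grip force is fixed at half the most. Time passes only in rows, so rows that do not move let the fingers close, or fill a call up. It gives the time, the measured TCP pose, the force, the opening and the grip force at its end, in the units of the state.
- r.read_state(): the state, without advancing time (a new reading comes with each control period).
- imaging.camera(name): name is "side" or "top"; returns a dict with "image" (400x640x3 uint8, red, green, blue), "fx", "fy", "cx", "cy" (pixels), "distortion" ([k1, k2, p1, p2, k3] as OpenCV has them; the pictures are not rectified), "camera_from_world" (4x4, takes a point from world to camera coordinates). Camera axes: x right, y down, z forward; pixel columns grow to the right and rows downward; lengths in m; the calibration is good to about 2 mm. A picture is of the moment at which its call begins. There is no depth.
- ticket.close_job(): hands the job in; it is judged then, once.
Trained networks look in the newest picture that a camera, given by its name, has taken for a name from the list of things; names that differ only in an ending like _2 or _b are one class to them, and where a whole thing is asked for, a point or a joint stands for the part that bears it (a point fixed in the world has none). Each returns a list of dicts, best first, with "p" (0 to 1); they miss things now and then, are a little off and sometimes report something else, mostly with a low value. They report only what shows in the picture. A call takes as long as a camera call. They do not tell look-alikes from the thing itself.
- spotter.recognise(camera, target): "position" ([row, column] as shares, 0 to 1, of the picture: columns of its width, rows of its height, amid what is visible of it).
- spotter.silhouettes(camera, target): "region" (400x640 bool, what is visible of it) and "position" ([row, column] as shares, 0 to 1, of the picture: columns of its width, rows of its height, amid what is visible of it).
The state is a dict: "clock": time; "joint_positions": joint angles; "dq": joint speeds; "joint_efforts": joint torques, N m; "position": TCP position; "tcp_rot": TCP orientation; "ft_force": force on the tool from outside, world axes, zero at the start; "ft_torque": the same for the moment, N m; "finger_gap": opening from 0.0 (shut) to 1.0 (fully open); "grip_force": force on a finger pad.
Only numpy, scipy, OpenCV 4.12 (cv2) and the standard library are available. Lean on these libraries where they do the work, as an engineer would, in place of code of your own. Each camera call takes 0.05 s, during which the arm holds its last target. There are 200 camera calls.

## Task

Put the blue drill template away: pick it up by its black grip and hang it on the two-post stand, so that both posts come up through its two large holes and it lies flat on the stand's grey base. Lower it down gently instead of dropping it, let go, and leave the yellow template where it lies.

Things in the scene. Friction and masses are not known exactly. Their poses are not given: they have to be found in the camera images.
- blue_template: Blue metal plate lying flat, 64 (x) x 210 (y) x 10 mm, 0.3 to 0.5 kg, with two through holes of 34 mm diameter at y = +75 and -75 mm (x = 0). A black grip block 24 (x) x 50 (y) mm stands on its middle, from 10 to 55 mm above the underside. Origin: centre of the underside; z up, long axis y. The same after a half turn, so it may go on either way round.
- stand: Fixed stand: grey base 80 (x) x 230 (y) x 25 mm high, with two upright steel posts of 12 mm diameter at y = +75 and -75 mm (x = 0), rising 45 mm above the base top; the upper 12 mm are red and pointed. Origin: centre of the base's underside, on the table; z up. Hung right, the blue plate's underside lies on the base top, each post with 11 mm play all round.
- yellow_template: Yellow metal plate of the same kind that belongs elsewhere and does not fit the stand: 64 mm (x) by 170 mm (y) by 10 mm, holes of 34 mm at y = +47 and -47 mm, the same black grip. Origin at the centre of the underside. The two templates may lie in either place.
There are look-alikes about, which are no part of the job. Several things have the shape of the blue_template; the one meant has the colours described above.

How it is judged:
By the outcome, as a careful person would: the job done as asked, in the order asked, and still so for the second after the job is handed in, with the robot touching nothing.
It also fails if it takes over 40 s, if anything falls off the work surface, if the arm or the gripper's body presses on something with over 40 N, if the wrist force passes 120 N, or if a joint passes its speed limit or range.

## Working session

There is one attempt and no reset: what is moved stays moved. The work goes in short steps, Python scripts to look and compute and a tool call to move; the robot and the scene stay as the last step left them, time stands still between calls to the robot, and variables do not carry over. Pictures are saved under pics/ and viewed, at most 10 in all, crops included, and the job is handed in when it is done.

Besides the shell and the picture viewer there is one more tool, called after "Emit:" as name(argument=value, ...), one argument or row to a line, values as JSON. play_rows: Moves the arm, as the interface text tells. Its arguments: {"type":"object","properties":{"commands":{"type":"array"}},"required":["commands"]}

```bash
ls; mkdir -p pics; cat > h.py <<'E'
import numpy as np, cv2
from cell import r, imaging, ticket, spotter
def K(c): return np.array([[c["fx"],0,c["cx"]],[0,c["fy"],c["cy"]],[0,0,1.]]), np.array(c["distortion"],float)
def back(c,uv,z):
    k,d=K(c); T=np.array(c["camera_from_world"])
    p=cv2.undistortPoints(np.array(uv,float).reshape(-1,1,2),k,d).reshape(-1,2)
    R=T[:3,:3]; o=-R.T@T[:3,3]; v=np.c_[p,np.ones(len(p))]@R
    return o+v*((z-o[2])/v[:,2])[:,None]
def proj(c,P):
    k,d=K(c); T=np.array(c["camera_from_world"])
    return cv2.projectPoints(np.array(P,float).reshape(-1,1,3),cv2.Rodrigues(T[:3,:3])[0],T[:3,3],k,d)[0].reshape(-1,2)
def save(c,n): cv2.imwrite("pics/"+n,c["image"][:,:,::-1])
E
python3 - <<'E'
from h import *
for n in("top","side"):
    c=imaging.camera(n); save(c,n+"0.png"); T=np.array(c["camera_from_world"]); print(n,(-T[:3,:3].T@T[:3,3]).round(3),c["fx"])
    for t in("blue_template","stand","yellow_template"):
        for s in spotter.silhouettes(n,t):
            m=s["region"]; ys,xs=np.nonzero(m)
            rc=cv2.minAreaRect(np.c_[xs,ys].astype(np.float32))
            print(t,round(s["p"],2),m.sum(),[np.round(q).tolist() for q in rc[:2]],round(rc[2]),c["image"][m].mean(0).round(), back(c,[rc[0]],.01)[0].round(3))
s=r.read_state();print(s)
E
```

```text
pics
top [ 0.242 -0.027  1.035] 368.75387703656554
blue_template 0.83 1487 [[359.0, 162.0], [72.0, 23.0]] 88 [ 48.  68. 100.] [ 0.549 -0.127  0.01 ]
blue_template 0.72 1709 [[215.0, 266.0], [25.0, 79.0]] 62 [ 66. 130.  67.] [0.253 0.272 0.01 ]
stand 0.72 2389 [[233.0, 169.0], [30.0, 81.0]] 68 [115. 107. 101.] [0.527 0.235 0.01 ]
yellow_template 0.59 1102 [[434.0, 168.0], [58.0, 23.0]] 79 [145. 106.  30.] [ 0.532 -0.343  0.01 ]
side [0.187 0.571 0.711] 381.32812278769984
blue_template 0.88 2883 [[343.0, 355.0], [94.0, 37.0]] 82 [ 48. 122.  54.] [0.253 0.268 0.01 ]
blue_template 0.64 1451 [[287.0, 184.0], [77.0, 26.0]] 14 [51. 63. 86.] [ 0.55  -0.128  0.01 ]
stand 0.76 4187 [[223.0, 299.0], [44.0, 108.0]] 8 [110. 103.  96.] [0.525 0.245 0.01 ]
yellow_template 0.87 907 [[321.0, 142.0], [55.0, 23.0]] 8 [132.  97.  29.] [ 0.535 -0.349  0.01 ]
{'clock': 0.4, 'joint_positions': array([ 1.08750355,  0.42618378,  0.0738843 ,  1.60608191, -0.03411524,
        1.11076906, -0.06708982]), 'dq': array([-0.00212778, -0.00149523, -0.00046204,  0.0005315 ,  0.00056124,
        0.00239734,  0.00061996]), 'joint_efforts': array([-2.98045044e-03, -9.48602557e+01,  3.75222445e+00, -4.63386762e+01,
        1.89064653e-02,  4.46742080e-03,  2.28808562e-05]), 'position': array([ 0.22111624, -0.63767946,  0.2532092 ]), 'tcp_rot': array([ 9.86108631e-01,  1.66101650e-01,  1.25934114e-07, -9.44461818e-05]), 'ft_force': array([1.27294592, 0.77732462, 0.3785745 ]), 'ft_torque': array([ 0.01084108,  0.02641551, -0.05241781]), 'grip_force': 0.0, 'finger_gap': 0.9982283368114666}
```

View pics/top0.png

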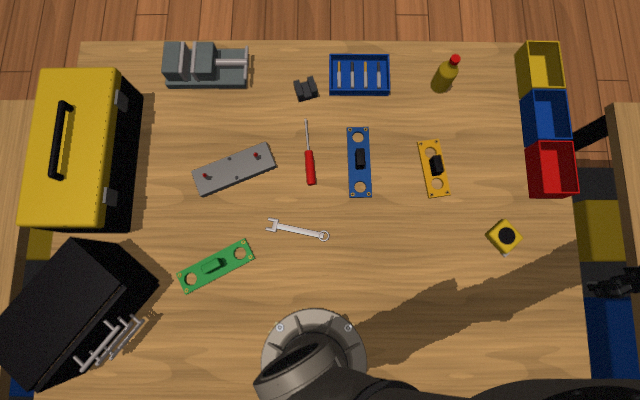

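View pics/side0.png

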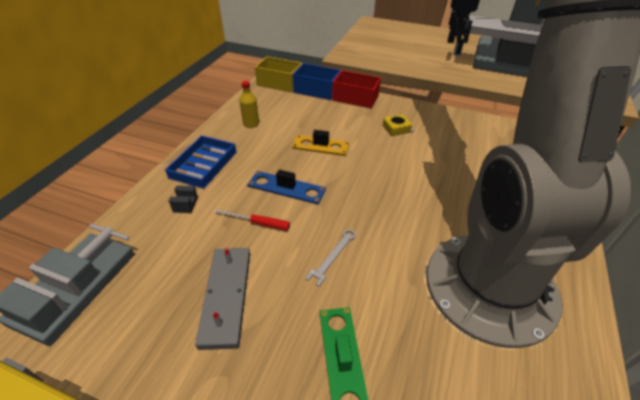

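The top view shows the blue plate at (359,162), running almost along the image columns. The yellow plate is at (434,168) and a green look-alike at (215,266). The stand is at (233,169), with red post tips near (207,176) and (256,155). The side view agrees: blue at (287,184), post tips at (227,252) and (215,316).

```bash
cat > m.py <<'E'
from h import *
def tips(c,boxes):
    hsv=cv2.cvtColor(c["image"],cv2.COLOR_RGB2HSV); out=[]
    m=((hsv[...,0]<8)|(hsv[...,0]>172))&(hsv[...,1]>130)&(hsv[...,2]>60)
    for u,v in boxes:
        ys,xs=np.nonzero(m[v-9:v+10,u-9:u+10]); out.append([xs.mean()+u-9,ys.mean()+v-9])
    return np.array(out)
def bluerect(c,u,v,w):
    hsv=cv2.cvtColor(c["image"],cv2.COLOR_RGB2HSV)
    m=(abs(hsv[...,0].astype(int)-109)<12)&(hsv[...,1]>110)
    b=np.zeros_like(m); b[v-w:v+w,u-w:u+w]=1; m&=b
    ys,xs=np.nonzero(m); P=back(c,np.c_[xs,ys],.010)[:,:2]
    rc=cv2.minAreaRect((P*1000).astype(np.float32)); return rc,m.sum()
E
python3 - <<'E'
from m import *
ct=imaging.camera("top"); cs=imaging.camera("side")
a=tips(ct,[(207,176),(256,155)]); b=tips(cs,[(215,316),(227,252)])
und=lambda c,p: cv2.undistortPoints(p.reshape(-1,1,2),*K(c)).reshape(-1,2).T
X=cv2.triangulatePoints(np.array(ct["camera_from_world"])[:3],np.array(cs["camera_from_world"])[:3],und(ct,a),und(cs,b)); X=(X[:3]/X[3]).T
print("tips",a,b,"tri",X.round(4)); 
for P in (X,back(ct,a,.063),back(cs,b,.063)):
    d=P[0]-P[1]; print("mid",P.mean(0).round(4),"len",np.linalg.norm(d[:2]).round(4),"yaw",np.degrees(np.arctan2(d[1],d[0])).round(2))
for c,u,v in((ct,359,162),(cs,287,184)):
    rc,n=bluerect(c,u,v,50); print("blue",n,np.round(rc[0],1),np.round(rc[1],1),rc[2])
# grip
for c,u,v in((ct,360,159),(cs,286,180)):
    g=c["image"].max(2)<45; b=np.zeros_like(g); b[v-15:v+15,u-15:u+15]=1; ys,xs=np.nonzero(g&b)
    print("grip",len(xs),xs.mean(),ys.mean(),back(c,[[xs.mean(),ys.mean()]],.045)[0].round(4))
E
```

```text
tips [[204.2        175.        ]
 [255.25       154.33333333]] [[215.46153846 315.15384615]
 [226.35       251.45      ]] tri [[0.4974 0.3022 0.0561]
 [0.5565 0.1638 0.0569]]
mid [0.527  0.233  0.0565] len 0.1505 yaw 113.11
mid [0.5255 0.2314 0.063 ] len 0.1494 yaw 113.14
mid [0.5231 0.2363 0.063 ] len 0.1496 yaw 113.28
blue 1060 [ 551.7 -127. ] [210.2  62.6] 1.44145667552948
blue 762 [ 548.3 -120.2] [202.9  62.4] 1.8297125101089478
grip 185 359.63243243243244 158.5243243243243 [ 0.5489 -0.1261  0.045 ]
grip 247 285.48582995951415 179.29554655870444 [ 0.5432 -0.1102  0.045 ]
```

Emit:
play_rows(
  commands=[
    [0.032, -0.025, 0, 0, 0, 0, 1],
    [0.032, -0.025, 0, 0, 0, 0, 1],
    [0.032, -0.025, 0, 0, 0, 0, 1],
    [0.032, -0.025, 0, 0, 0, 0, 1],
    [0.032, -0.025, 0, 0, 0, 0, 1],
    [0.032, -0.025, 0, 0, 0, 0, 1],
    [0.032, -0.025, 0, 0, 0, 0, 1],
    [0.032, -0.025, 0, 0, 0, 0, 1],
    [0.032, -0.025, 0, 0, 0, 0, 1],
    [0, 0, 0, 0, 0, 4, 1],
  ],
)

```text
clock: 1.5
position: [0.4227, -0.326, 0.2536]
tcp_rot: [0.991, 0.135, 0.001, -0.0]
ft_force: [-1.1, -0.7, 0.2]
finger_gap: 1.001
grip_force: 0.0
```

```bash
cat > go.py <<'E'
import sys
from h import *
from scipy.spatial.transform import Rotation as R
x,y,z,a=map(float,sys.argv[1:5]); s=r.read_state(); q=R.from_quat(s["tcp_rot"]); M=q.as_matrix()
t=np.degrees(np.arctan2(M[1,0],M[0,0])); dz=(t-a+180)%360-180
d=np.array([x,y,z])-s["position"]; c,n=np.cos(np.radians(a)),np.sin(np.radians(a))
print("t",s["clock"],"pos",s["position"].round(4),"yaw",t.round(2),"tilt",M[2].round(3),"q",s["joint_positions"].round(2))
print("tool shift now",(M.T@d).round(4),"rz",dz.round(2)," shift after turn",np.round([c*d[0]+n*d[1],n*d[0]-c*d[1],-d[2]],4))
print("F",s["ft_force"].round(1),"gap",s["finger_gap"],"grip",s["grip_force"])
E
python3 go.py 0.551 -0.126 0.15 1.5
```

```text
t 1.5 pos [ 0.4227 -0.326   0.2536] yaw 15.5 tilt [ 0.002 -0.001 -1.   ] q [ 0.62  0.2  -0.1   1.92  0.02  1.03 -0.78]
tool shift now [ 0.1769 -0.1584  0.1041] rz 14.0  shift after turn [ 0.1335 -0.1966  0.1036]
F [-1.1 -0.7  0.2] gap 1.0013460441372803 grip 0.0
```

Emit:
play_rows(
  commands=[
    [0, 0, 0, 0, 0, 7, 1],
    [0, 0, 0, 0, 0, 7, 1],
    [0.022, -0.033, 0.017, 0, 0, 0, 1],
    [0.022, -0.033, 0.017, 0, 0, 0, 1],
    [0.022, -0.033, 0.017, 0, 0, 0, 1],
    [0.022, -0.033, 0.017, 0, 0, 0, 1],
    [0.022, -0.033, 0.017, 0, 0, 0, 1],
    [0.023, -0.032, 0.017, 0, 0, 0, 1],
    [0, 0, 0, 0, 0, 0, 1],
    [0, 0, 0, 0, 0, 0, 1],
  ],
)

```text
clock: 2.5
position: [0.5488, -0.1303, 0.1508]
tcp_rot: [1.0, 0.011, -0.0, -0.0]
ft_force: [-0.2, -0.9, 0.2]
finger_gap: 1.001
grip_force: 0.0
```

```bash
python3 go.py 0.551 -0.126 0.042 1.5; python3 - <<'E'
from h import *
c=imaging.camera("top"); a=c["image"][100:220,270:430]; cs=imaging.camera("side"); b=cs["image"][120:240,210:370]
cv2.imwrite("pics/near.png",cv2.resize(np.hstack([a,b])[:,:,::-1],None,fx=2.5,fy=2.5,interpolation=cv2.INTER_CUBIC))
E
```

```text
t 2.5 pos [ 0.5488 -0.1303  0.1508] yaw 1.23 tilt [-0.001 -0.    -1.   ] q [ 0.27  0.37 -0.18  1.94  0.09  0.84 -1.51]
tool shift now [ 0.0024 -0.0042  0.1088] rz -0.27  shift after turn [ 0.0024 -0.0043  0.1088]
F [-0.2 -0.9  0.2] gap 1.0009108877391453 grip 0.0
```

View pics/near.png

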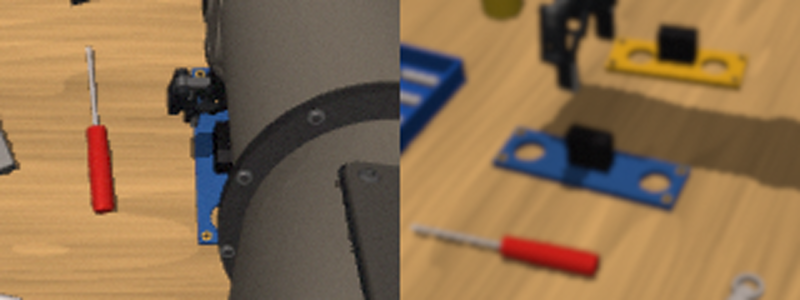

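The gripper hangs above the blue plate with clear space on both sides of the grip. In the top crop the arm hides part of the plate, and the side crop shows the grip at (590,148). Next I descend.

Emit:
play_rows(
  commands=[
    [0.002, -0.004, 0.02, 0, 0, 0, 1],
    [0, 0, 0.02, 0, 0, 0, 1],
    [0, 0, 0.02, 0, 0, 0, 1],
    [0, 0, 0.015, 0, 0, 0, 1],
    [0, 0, 0.012, 0, 0, 0, 1],
    [0, 0, 0.01, 0, 0, 0, 1],
    [0, 0, 0.007, 0, 0, 0, 1],
    [0, 0, 0.003, 0, 0, 0, 1],
    [0, 0, 0, 0, 0, 0, 1],
    [0, 0, 0, 0, 0, 0, 1],
  ],
)

```text
clock: 3.6
position: [0.5509, -0.1272, 0.0447]
tcp_rot: [1.0, 0.01, 0.0, 0.0]
ft_force: [0.4, 0.1, -0.0]
finger_gap: 1.001
grip_force: 0.0
```

```bash
python3 go.py 0.551 -0.126 0.042 1.5; python3 - <<'E'
from h import *
cs=imaging.camera("side"); b=cs["image"][110:250,200:380]
cv2.imwrite("pics/grip.png",cv2.resize(b[:,:,::-1],None,fx=4,fy=4,interpolation=cv2.INTER_CUBIC))
E
```

```text
t 3.6 pos [ 0.5509 -0.1272  0.0447] yaw 1.13 tilt [ 0.001  0.    -1.   ] q [ 0.24  0.53 -0.16  2.    0.13  0.63 -1.56]
tool shift now [ 0.0002 -0.0012  0.0027] rz -0.37  shift after turn [ 0.0002 -0.0012  0.0027]
F [ 0.4  0.1 -0. ] gap 1.0010858164856677 grip 0.0
```

View pics/grip.png

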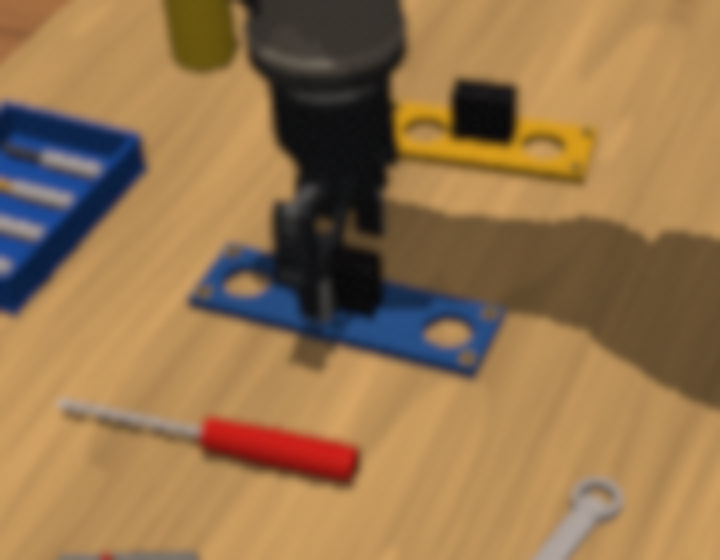

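The near finger is at (320,280) in the crop and the grip shows to its right at (360,280). I'll check whether that is just perspective.

```bash
python3 - <<'E'
from h import *
c=imaging.camera("side")
P=[[.551,-.085,.025],[.551,-.126,.055],[.551-.025,-.114,.055],[.551+.025,-.114,.055],[.551-.025,-.114,.01],[.551+.025,-.114,.01],[.476,-.126,.01],[.626,-.126,.01]]
print(((proj(c,P)-[200,110])*4).round())
E
```

```text
[[317. 320.]
 [340. 248.]
 [367. 268.]
 [299. 250.]
 [370. 319.]
 [304. 301.]
 [445. 326.]
 [246. 272.]]
```

The prediction matches to within a few mm, so I close on the grip and lift.

Emit:
play_rows(
  commands=[
    [-0.001, -0.002, 0.002, 0, 0, 0, 1],
    [0, 0, 0, 0, 0, 0, 0.3],
    [0, 0, 0, 0, 0, 0, -0.2],
    [0, 0, 0, 0, 0, 0, -1],
    [0, 0, 0, 0, 0, 0, -1],
    [0, 0, 0, 0, 0, 0, -1],
    [0, 0, 0, 0, 0, 0, -1],
    [0, 0, 0, 0, 0, 0, -1],
    [0, 0, 0, 0, 0, 0, -1],
    [0, 0, 0, 0, 0, 0, -1],
  ],
)

```text
clock: 4.7
position: [0.5497, -0.1254, 0.0426]
tcp_rot: [1.0, 0.01, 0.0, 0.0]
ft_force: [-1.1, -1.3, 5.4]
finger_gap: 0.269
grip_force: 60.0
```

```bash
python3 go.py 0.551 -0.126 0.042 1.5
```

```text
t 4.7 pos [ 0.5497 -0.1254  0.0426] yaw 1.11 tilt [ 0.  0. -1.] q [ 0.24  0.53 -0.16  2.    0.14  0.62 -1.56]
tool shift now [0.0013 0.0006 0.0006] rz -0.39  shift after turn [0.0013 0.0006 0.0006]
F [-1.1 -1.3  5.4] gap 0.2692628988056782 grip 60.039578676223755
```

Emit:
play_rows(
  commands=[
    [0, 0, -0.005, 0, 0, 0, -1],
    [0, 0, -0.01, 0, 0, 0, -1],
    [0, 0, -0.015, 0, 0, 0, -1],
    [0, 0, -0.02, 0, 0, 0, -1],
    [0, 0, -0.025, 0, 0, 0, -1],
    [0, 0, -0.025, 0, 0, 0, -1],
    [0, 0, -0.02, 0, 0, 0, -1],
    [0, 0, -0.01, 0, 0, 0, -1],
    [0, 0, 0, 0, 0, 0, -1],
    [0, 0, 0, 0, 0, 0, -1],
  ],
)

```text
clock: 5.7
position: [0.5491, -0.1251, 0.1719]
tcp_rot: [1.0, 0.01, -0.0, -0.0]
ft_force: [-0.3, 0.2, -5.7]
finger_gap: 0.27
grip_force: 59.2
```

```bash
python3 go.py 0.526 0.233 0.17 113.1; python3 - <<'E'
from h import *
cs=imaging.camera("side"); b=cs["image"][60:240,200:400]
cv2.imwrite("pics/lift.png",cv2.resize(b[:,:,::-1],None,fx=3,fy=3,interpolation=cv2.INTER_CUBIC))
E
```

```text
t 5.7 pos [ 0.5491 -0.1251  0.1719] yaw 1.12 tilt [-0. -0. -1.] q [ 0.26  0.34 -0.18  1.93  0.08  0.88 -1.51]
tool shift now [-0.0161 -0.3585  0.002 ] rz -111.98  shift after turn [0.3385 0.1192 0.0019]
F [-0.3  0.2 -5.7] gap 0.26962794015137725 grip 59.2256498336792
```

View pics/lift.png

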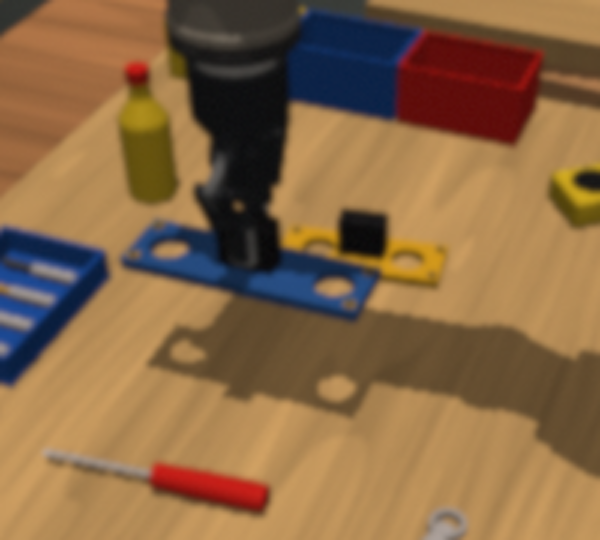

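The plate is held level, clear of the table, with the blue plate centred near (250,270) in the crop.

Emit:
play_rows(
  commands=[
    [0, 0, 0, 0, 0, -4, -1],
    [0, 0, 0, 0, 0, -8, -1],
    [0, 0, 0, 0, 0, -8, -1],
    [0, 0, 0, 0, 0, -8, -1],
    [0, 0, 0, 0, 0, -8, -1],
    [0, 0, 0, 0, 0, -8, -1],
    [0, 0, 0, 0, 0, -8, -1],
    [0, 0, 0, 0, 0, -8, -1],
    [0, 0, 0, 0, 0, -8, -1],
    [0, 0, 0, 0, 0, -8, -1],
  ],
)

```text
clock: 6.75
position: [0.5489, -0.125, 0.1711]
tcp_rot: [0.78, 0.626, -0.0, -0.001]
ft_force: [-0.1, -0.2, -5.4]
finger_gap: 0.27
grip_force: 59.0
```

Emit:
play_rows(
  commands=[
    [0, 0, 0, 0, 0, -8, -1],
    [0, 0, 0, 0, 0, -8, -1],
    [0, 0, 0, 0, 0, -8, -1],
    [0, 0, 0, 0, 0, -8, -1],
    [0, 0, 0, 0, 0, -4, -1],
    [0.01, 0.004, 0, 0, 0, 0, -1],
    [0.02, 0.007, 0, 0, 0, 0, -1],
    [0.03, 0.01, 0, 0, 0, 0, -1],
    [0.03, 0.01, 0, 0, 0, 0, -1],
    [0.03, 0.01, 0, 0, 0, 0, -1],
  ],
)

```text
clock: 7.75
position: [0.5394, 0.0032, 0.1717]
tcp_rot: [0.552, 0.834, -0.0, -0.001]
ft_force: [0.7, 0.6, -5.4]
finger_gap: 0.275
grip_force: 59.1
```

```bash
python3 go.py 0.526 0.233 0.17 113.1
```

```text
t 7.75 pos [0.5394 0.0032 0.1717] yaw 112.99 tilt [ 0.001 -0.001 -1.   ] q [ 0.39  0.36 -0.62  1.96  0.26  0.9   0.04]
tool shift now [0.2168 0.0775 0.0018] rz -0.11  shift after turn [0.2166 0.0779 0.0017]
F [ 0.7  0.6 -5.4] gap 0.27535164422687863 grip 59.122231006622314
```

Emit:
play_rows(
  commands=[
    [0.03, 0.011, 0, 0, 0, 0, -1],
    [0.03, 0.011, 0, 0, 0, 0, -1],
    [0.03, 0.011, 0, 0, 0, 0, -1],
    [0.03, 0.011, 0, 0, 0, 0, -1],
    [0.03, 0.011, 0.005, 0, 0, 0, -1],
    [0.03, 0.011, 0.005, 0, 0, 0, -1],
    [0.02, 0.007, 0.005, 0, 0, 0, -1],
    [0.012, 0.004, 0.005, 0, 0, 0, -1],
    [0.005, 0.001, 0, 0, 0, 0, -1],
    [0, 0, 0, 0, 0, 0, -1],
  ],
)

```text
clock: 8.75
position: [0.5262, 0.2315, 0.152]
tcp_rot: [0.551, 0.834, -0.0, -0.0]
ft_force: [-0.7, -0.3, -5.1]
finger_gap: 0.273
grip_force: 59.1
```

```bash
python3 go.py 0.526 0.233 0.125 113.1; python3 - <<'E'
from h import *
cs=imaging.camera("side"); b=cs["image"][190:370,110:330]
ct=imaging.camera("top"); a=ct["image"][100:240,160:310]
cv2.imwrite("pics/over_s.png",cv2.resize(b[:,:,::-1],None,fx=3,fy=3,interpolation=cv2.INTER_CUBIC))
cv2.imwrite("pics/over_t.png",cv2.resize(a[:,:,::-1],None,fx=4,fy=4,interpolation=cv2.INTER_CUBIC))
E
```

```text
t 8.75 pos [0.5262 0.2315 0.152 ] yaw 113.12 tilt [ 0.    -0.001 -1.   ] q [-0.01  0.45 -0.66  1.89  0.35  0.91 -0.42]
tool shift now [0.0014 0.0004 0.027 ] rz 0.02  shift after turn [0.0014 0.0004 0.027 ]
F [-0.7 -0.3 -5.1] gap 0.27282528338875534 grip 59.112313985824585
```

View pics/over_s.png

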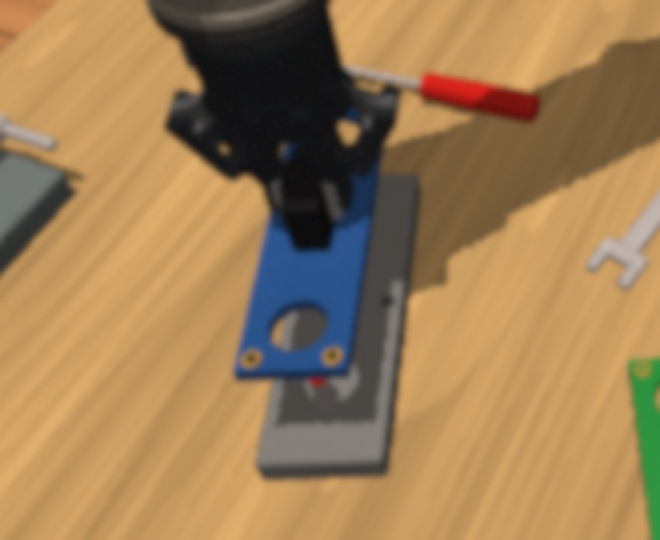

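View pics/over_t.png

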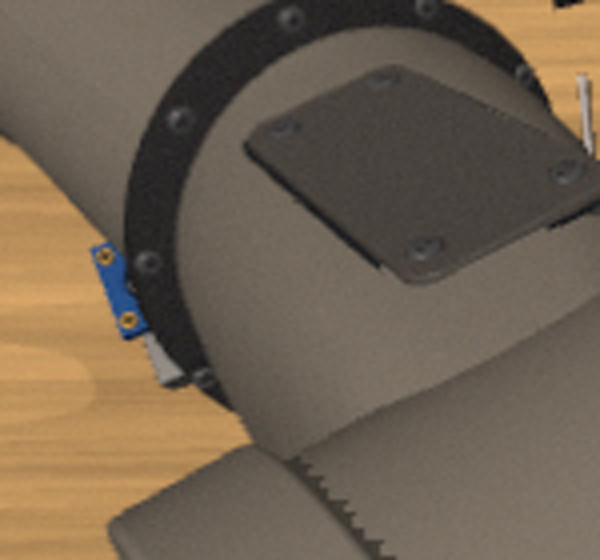

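In the side view the near hole is at crop (300,327), which is full (210,299). The near red tip is just below the plate edge, at crop (317,380). I compare the hole and the post through the same camera.

```bash
python3 - <<'E'
from h import *
c=imaging.camera("side"); s=r.read_state(); p=s["position"]; zt=p[2]-.0426+.010
hsv=cv2.cvtColor(c["image"],cv2.COLOR_RGB2HSV)
m=((abs(hsv[...,0].astype(int)-109)<12)&(hsv[...,1]>110)).astype(np.uint8); m[:190]=0;m[330:]=0;m[:,:170]=0;m[:,260:]=0
cn,h=cv2.findContours(m,cv2.RETR_CCOMP,cv2.CHAIN_APPROX_NONE)
u=np.array([np.cos(np.radians(113.1)),np.sin(np.radians(113.1))])
for k,hh in zip(cn,h[0]):
    if len(k)>25:
        e=cv2.fitEllipse(k); print("outer" if hh[3]<0 else "hole",len(k),np.round(e[0],1),np.round(e[1],1),back(c,[e[0]],zt)[0].round(4))
print("expected hole",(p[:2]+.075*u).round(4), proj(c,[[*(p[:2]+.075*u),zt]]).round(1))
print("posts side", back(c,[[215.46,315.15],[226.35,251.45]],.063).round(4))
print("posts side at z .058", back(c,[[215.46,315.15],[226.35,251.45]],.058).round(4))
E
```

```text
outer 226 [213.4 284.8] [36.6 76.8] [0.5027 0.2777 0.1199]
hole 51 [208.8 298.5] [15.  21.2] [0.4949 0.3049 0.1199]
expected hole [0.4976 0.2992] [[209.3 295.4]]
posts side [[0.4936 0.305  0.063 ]
 [0.5527 0.1676 0.063 ]]
posts side at z .058 [[0.496  0.3029 0.058 ]
 [0.5555 0.1645 0.058 ]]
```

The hole and post agree within about 2–3 mm in the same camera, well inside the 11 mm play. I lower it with a 1 mm nudge.

Emit:
play_rows(
  commands=[
    [0.001, 0, 0.008, 0, 0, 0, -1],
    [0, 0, 0.008, 0, 0, 0, -1],
    [0, 0, 0.008, 0, 0, 0, -1],
    [0, 0, 0.008, 0, 0, 0, -1],
    [0, 0, 0.007, 0, 0, 0, -1],
    [0, 0, 0.007, 0, 0, 0, -1],
    [0, 0, 0.007, 0, 0, 0, -1],
    [0, 0, 0.007, 0, 0, 0, -1],
    [0, 0, 0.007, 0, 0, 0, -1],
    [0, 0, 0, 0, 0, 0, -1],
  ],
)

```text
clock: 9.9
position: [0.5258, 0.2321, 0.0843]
tcp_rot: [0.551, 0.835, -0.001, -0.0]
ft_force: [-0.4, -0.0, -5.6]
finger_gap: 0.272
grip_force: 59.2
```

```bash
python3 go.py 0.526 0.233 0.0676 113.1; python3 - <<'E'
from h import *
cs=imaging.camera("side"); b=cs["image"][220:370,150:300]
cv2.imwrite("pics/down.png",cv2.resize(b[:,:,::-1],None,fx=4,fy=4,interpolation=cv2.INTER_CUBIC))
E
```

```text
t 9.9 pos [0.5258 0.2321 0.0843] yaw 113.13 tilt [ 0.    -0.001 -1.   ] q [-0.05  0.54 -0.61  1.94  0.43  0.79 -0.49]
tool shift now [0.0007 0.0006 0.0167] rz 0.03  shift after turn [0.0007 0.0006 0.0167]
F [-0.4 -0.  -5.6] gap 0.2715455209004672 grip 59.17624533176422
```

View pics/down.png

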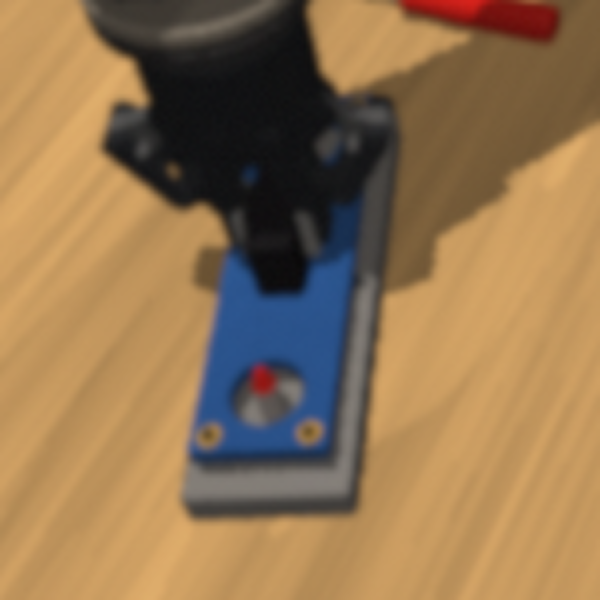

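The near post tip at (262,380) comes up through the hole and nothing is touching. I lower the rest slowly.

Emit:
play_rows(
  commands=[
    [0, 0, 0.003, 0, 0, 0, -1],
    [0, 0, 0.003, 0, 0, 0, -1],
    [0, 0, 0.003, 0, 0, 0, -1],
    [0, 0, 0.002, 0, 0, 0, -1],
    [0, 0, 0.002, 0, 0, 0, -1],
    [0, 0, 0.001, 0, 0, 0, -1],
    [0, 0, 0.001, 0, 0, 0, -1],
    [0, 0, 0.001, 0, 0, 0, -1],
    [0, 0, 0, 0, 0, 0, -1],
    [0, 0, 0, 0, 0, 0, -1],
  ],
)

```text
clock: 10.95
position: [0.5263, 0.2324, 0.0694]
tcp_rot: [0.551, 0.834, 0.0, 0.0]
ft_force: [-0.5, -0.5, -5.3]
finger_gap: 0.272
grip_force: 59.2
```

```bash
python3 go.py 0.526 0.233 0.0676 113.1
```

```text
t 10.95 pos [0.5263 0.2324 0.0694] yaw 113.13 tilt [ 0.  0. -1.] q [-0.06  0.56 -0.59  1.94  0.45  0.77 -0.51]
tool shift now [ 0.0006 -0.      0.0018] rz 0.03  shift after turn [ 0.0006 -0.      0.0018]
F [-0.5 -0.5 -5.3] gap 0.2721455793981271 grip 59.20260429382324
```

Emit:
play_rows(
  commands=[
    [0, 0, 0.0005, 0, 0, 0, -1],
    [0, 0, 0.0005, 0, 0, 0, -1],
    [0, 0, 0.0005, 0, 0, 0, -1],
    [0, 0, 0.0005, 0, 0, 0, -1],
    [0, 0, 0, 0, 0, 0, -1],
    [0, 0, 0, 0, 0, 0, -1],
    [0, 0, 0, 0, 0, 0, -1],
    [0, 0, 0, 0, 0, 0, -1],
    [0, 0, 0, 0, 0, 0, -1],
    [0, 0, 0, 0, 0, 0, -1],
  ],
)

```text
clock: 11.95
position: [0.5262, 0.2324, 0.0676]
tcp_rot: [0.551, 0.834, -0.0, 0.0]
ft_force: [-3.4, -2.5, 5.8]
finger_gap: 0.274
grip_force: 60.6
```

The force has changed sign, so the plate is resting on the base. I open the gripper and then rise.

Emit:
play_rows(
  commands=[
    [0, 0, 0, 0, 0, 0, -0.3],
    [0, 0, 0, 0, 0, 0, 0],
    [0, 0, 0, 0, 0, 0, 0.4],
    [0, 0, 0, 0, 0, 0, 0.8],
    [0, 0, 0, 0, 0, 0, 1],
    [0, 0, 0, 0, 0, 0, 1],
    [0, 0, 0, 0, 0, 0, 1],
    [0, 0, 0, 0, 0, 0, 1],
    [0, 0, 0, 0, 0, 0, 1],
    [0, 0, 0, 0, 0, 0, 1],
  ],
)

```text
clock: 12.95
position: [0.5263, 0.2324, 0.0674]
tcp_rot: [0.551, 0.834, 0.0, 0.0]
ft_force: [0.4, 0.7, -0.3]
finger_gap: 1.003
grip_force: 0.0
```

Emit:
play_rows(
  commands=[
    [0, 0, -0.005, 0, 0, 0, 1],
    [0, 0, -0.01, 0, 0, 0, 1],
    [0, 0, -0.015, 0, 0, 0, 1],
    [0, 0, -0.02, 0, 0, 0, 1],
    [0, 0, -0.025, 0, 0, 0, 1],
    [0, 0, -0.03, 0, 0, 0, 1],
    [0, 0, -0.03, 0, 0, 0, 1],
    [0, 0, -0.03, 0, 0, 0, 1],
    [0, 0, -0.015, 0, 0, 0, 1],
    [0, 0, 0, 0, 0, 0, 1],
  ],
)

```text
clock: 13.95
position: [0.527, 0.2329, 0.2502]
tcp_rot: [0.551, 0.834, 0.002, 0.001]
ft_force: [-1.1, 0.7, -0.3]
finger_gap: 0.998
grip_force: 0.0
```

```bash
python3 - <<'E'
from h import *
s=r.read_state(); print(s["position"],s["ft_force"],s["clock"])
cs=imaging.camera("side"); b=cs["image"][200:370,130:300]
cv2.imwrite("pics/end.png",cv2.resize(b[:,:,::-1],None,fx=3.5,fy=3.5,interpolation=cv2.INTER_CUBIC))
E
```

```text
[0.52697404 0.23286583 0.25023743] [-1.13948599  0.65358644 -0.28915765] 13.95
```

View pics/end.png

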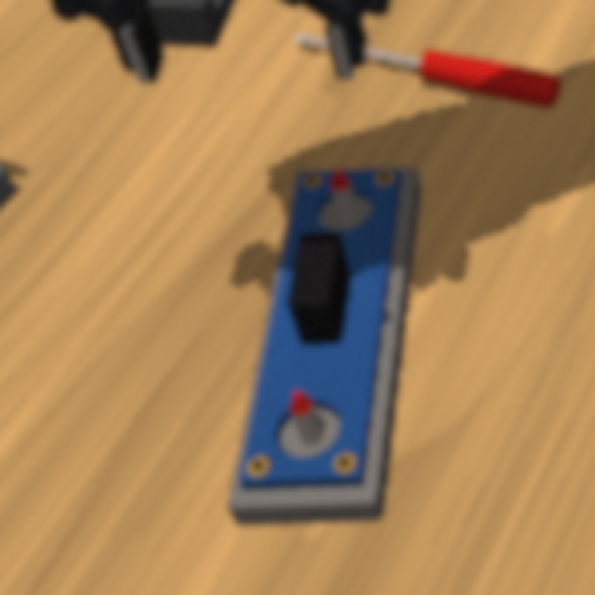

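Both posts, with tips at (340,180) and (300,403), stand up through the holes. The plate lies flat and the gripper is clear.

```bash
python3 -c "
from cell import ticket
print(ticket.close_job())"
```

```text
the job is handed in; nothing more can be done
None
```

The blue template is hanging flat on the stand with both posts up through its holes; it was lowered gently and let go, the yellow one was left untouched, and the job was handed in at about 14 s.

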